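Wedge-lock the plant console

TASK

Lock the control console down: slide the flat shutter on its sloping face fully open by pressing on it, take the wooden wedge out of its upright holder, stand it thin end first in the slot that the shutter covered, and tap or press on its butt until it will go no farther and the clamp inside is home. Stop when it is home: do not ram it. Leave the shutter open, let go of the wedge, and leave the radio, phone, mouse and wooden button box where they are.

Things in the scene. Friction and masses are not known exactly. Their poses are not given: they have to be found in the camera images.
- console: cream control console fixed to the desk, 204 mm deep, 265 mm wide (y -115 to +150 mm), 72 mm high at its -x edge (which faces away from the robot), its face rising at 30 degrees to 190 mm at its +x edge. Origin on the desk straight below the centre of the slot's mouth; z up. On the face: push buttons (10 mm high) 78 mm down-slope of the slot, three meters (6 mm high) centred 95 mm up-slope.
- lock: wedge lock in the sloping face. Origin: centre of the slot's mouth, level with the face, 125 mm above the desk. z out of the face (30 degrees off vertical), x up the slope, y level. The slot runs straight in along -z, over 95 mm deep, 46 mm wide in y, open in x from -13 to about +9 mm, narrowing inwards as the wedge does. Rails 6 mm high run along y at x = +-35 mm.
- shutter (a joint): travel of the shutter, a plain aluminium plate 60 (x) x 68 (y) x 5 mm on the face over the slot. 0 m = closed, centred on the slot; slides only along the lock's +y to 0.075 m = fully open, clear of the slot from 0.060 m. Drags with 1.5 N, stays where left. No handle: press its flat top (6 to 12 N is enough) and slide.
- shutter_top (a point): centre of the shutter's flat top, moves with it, 5.5 mm above the face; axes as the lock's
- shoe (a joint): travel of the hidden sprung shoe on the slot's up-slope side: 0 m slack, 0.004 m pressed back to its hard stop (home). The down-slope wall is fixed. The shoe's place varies, so the stop depth varies by 7 mm either way. The wedge meets it about 22 mm before the stop, then needs a push rising to 10 to 20 N and stops dead with 4 to 23 mm proud of the face, and holds by friction.
- wedge: wooden wedge, 100 mm long (z), 40 mm wide (y), 10 mm thick at the thin end, 28 mm at the butt (x, tapering alike on both sides), 80 g. Origin: middle of the thin end; z to the butt. Starts upright in the holder, upper 55 mm free; grip the two flat sides 40 mm apart near the butt. In the slot its x lies along the lock's x, either way round; push the butt for the last part.
- wedge_butt (a point): middle of the wedge's butt end (28 x 40 mm), axes as the wedge
- holder: fixed wooden holder on the desk, 67 mm (y) x 45 mm (x) and 50 mm high on a 90 x 100 mm foot, with an upright pocket for the wedge, 45 mm deep with its floor 6 mm above the desk; origin on the desk under the pocket, axes as the wedge's
- radio: bystander: black two-way radio standing on end, 34 x 56 x 115 mm plus a 95 mm aerial, origin under it
- phone: bystander: black phone lying flat, 155 x 75 x 9 mm, origin under its centre
- mouse: bystander: black computer mouse, 105 x 62 x 36 mm, origin under it
- button_box: bystander: dark wooden pendant box with buttons on top, 75 x 210 x 75 mm, origin under it
There are look-alikes about, which are no part of the job. Several things have the shape of the wedge; the one meant has the colours described above.

How it is judged:
By the outcome, as a careful person would: the job done as asked, in the order asked, and still so for the second after the job is handed in, with the robot touching nothing.
It also fails if it takes over 64 s, if anything falls off the work surface, if the arm or the gripper's body presses on something with over 40 N, if the wrist force passes 120 N, or if a joint passes its speed limit or range.

ROBOT

A 6-joint arm with a two-finger parallel gripper is mounted at the origin on the work surface. World frame = base frame: x ahead of the robot, y to its left, z up, the work surface at z = 0. Lengths are in mm, angles in rad, forces in N, time in s.
With the tool pointing down it reaches from about 350 to 1000 mm from the base axis. Payload 7.1 kg.
Tool frame: the origin (TCP) lies midway between the tips of the shut fingers; the grasp point (between the pads) lies 19 mm behind it; y points along the fingers, x is the direction in which the jaws open and shut, and the axes are right-handed (so a half turn about y gives the same grasp; the last joint's range is limited). The gripper opens to 85 mm and grips with 20 to 120 N. Pads are 22 mm wide; open, the fingers measure 114 mm over their backs; the gripper's body (76 mm by 85 mm) begins 54 mm behind the grasp point. The pads swing forward as they close: fully open they stand 13 mm farther back than shut.
Start: joints at [-1.326, 0.423, 1.63, -0, 1.089, -0.019], TCP at [162.988, -603.357, 210.519] pointing down, gripper open.
Joint ranges: [-3, 3], [-0.9, 2.11], [0.09, 2.58], [-1.31, 4.45], [0.11, 2.69], [-2.54, 2.54]. Speed limits (rad/s): [2.39, 2.39, 3.01, 3.14, 3.14, 3.14].

INTERFACE

Orientations are given as a unit quaternion [x, y, z, w].
In Python, from bench import monitor, eyes, ticket gives the robot as it stands.
- The arm moves only by the tool move_arm, never from a script. Its argument "moves" is a list of rows, each a list of 3 entries, a list of its own where there are three numbers: the shift along the tool's x, y, z in mm, then the turn, a rotation vector about the tool's x, y, z in degrees, then the opening, from 0 (shut) to 1 (fully open). A call has 1 to 5 rows; each row shifts and turns the commanded pose from where the row before left it, along the tool's axes as they then stand; what a row does not reach is not made up. A row lasts 1/8 s, in which the tool goes at most 62.5 mm and 10.7 degrees, less where a joint would pass 70% of its speed; a pose out of reach is approached as far as the arm can. A call with a gripper value outside its range is refused whole. The fingers move at their own pace and stop on an object; the grip force is fixed at half the most. Time passes only in rows, so rows that do not move let the fingers close. It gives the time, the measured TCP pose, the force and the opening at its end, in the units of the state.
- monitor.get_obs(): the state, without advancing time (a new reading comes with each control period).
- eyes.capture(name): name is "scene" or "side" or "wrist"; returns a dict with "color" (480x640x3 uint8, blue, green, red), "K" (3x3 intrinsics, pixels), "R" (3x3) and "t" (3): a world point X has camera coordinates R X + t. Camera axes: x right, y down, z forward; pixel columns grow to the right and rows downward; lengths in mm; the calibration is good to about 2 mm. A picture is of the moment at which its call begins. There is no depth.
- ticket.hand_in(): hands the job in, once; it reports no verdict.
The state is a dict: "time_s": time; "qpos": joint angles; "joint_vel": joint speeds; "effort": joint torques, N m; "ee_pos": TCP position; "tool_rot": TCP orientation; "ft_force": force on the tool from outside, world axes, zero at the start; "moment": the same for the moment, N m; "opening": finger opening in mm.
Only numpy, scipy, OpenCV 4.12 (cv2) and the standard library are available. Lean on these libraries where they do the work, as an engineer would, in place of code of your own. Each camera call takes 0.05 s, during which the arm holds its last target. There are 200 camera calls.

## Working session

There is one attempt and no reset: what is moved stays moved. The work goes in short steps, Python scripts to look and compute and a tool call to move; the robot and the scene stay as the last step left them, time stands still between calls to the robot, and variables do not carry over. Pictures are saved under pics/ and viewed, about 8 in all and at most 12, crops included, and the job is handed in when it is done.

Besides the shell and the picture viewer there is one more tool, called as name([rows], argument=value, ...), one row to a line, values as JSON. move_arm: Moves the arm, as the interface text tells. Its arguments: {"type":"object","properties":{"moves":{"type":"array"}},"required":["moves"]}

```bash
mkdir -p pics; ls
python3 - <<'E'
from bench import monitor, eyes
import cv2,numpy as np,pickle
o=monitor.get_obs();print(o)
d={}
for n in("scene","side","wrist"):
    c=eyes.capture(n);d[n]=c;cv2.imwrite(f"pics/{n}0.png",c["color"])
    print(n,np.round(c["K"],1).tolist(),np.round(c["R"],3).tolist(),np.round(c["t"],1))
pickle.dump(d,open("c0.pkl","wb"))
E
```

```text
pics
{'time_s': 0.0, 'qpos': array([-1.32597655e+00,  4.23868613e-01,  1.63067059e+00, -3.28728057e-05,
        1.08857752e+00, -1.90105328e-02]), 'joint_vel': array([ 1.05911908e-03,  9.87550209e-04, -2.12334224e-04, -3.63060513e-05,
       -1.21432742e-03, -7.74614614e-04]), 'effort': array([ 2.13614745e-03, -5.57371151e+01, -2.81732655e+01,  1.39275703e-04,
        7.38142175e-03, -1.85689765e-05]), 'ee_pos': array([ 162.86078993, -602.82584458,  209.73598578]), 'tool_rot': array([-0.56109786,  0.43031298, -0.42945711,  0.56175308]), 'ft_force': array([0.18957666, 0.76297135, 0.18447207]), 'moment': array([ 0.00342532,  0.01074171, -0.011051  ]), 'opening': 85.50022471590935}
scene [[534.0, 0.0, 314.7], [0.0, 534.0, 240.2], [0.0, 0.0, 1.0]] [[-0.596, 0.803, 0.012], [0.483, 0.371, -0.793], [-0.641, -0.467, -0.609]] [ 351.7 -232.5 1555.5]
side [[577.1, 0.0, 313.2], [0.0, 577.1, 236.2], [0.0, 0.0, 1.0]] [[-0.995, -0.099, 0.009], [-0.076, 0.704, -0.706], [0.063, -0.703, -0.708]] [ 587.5  102.  1203.4]
wrist [[374.8, 0.0, 320.3], [0.0, 374.8, 242.4], [0.0, 0.0, 1.0]] [[0.261, -0.965, -0.0], [-0.928, -0.251, 0.274], [-0.265, -0.071, -0.962]] [-624.8  -36.7  379.8]
```

View pics/scene0.png

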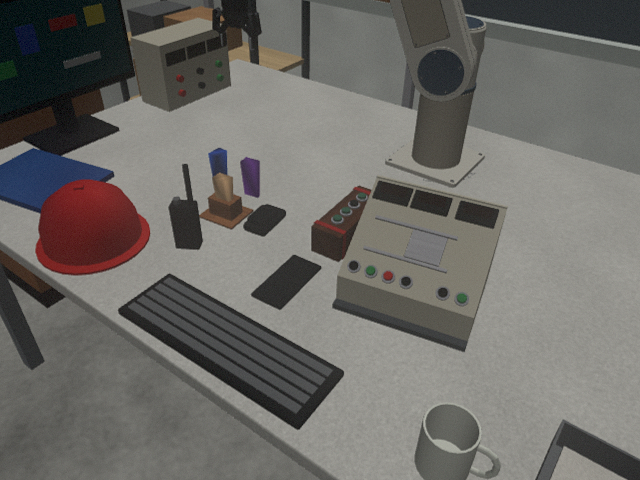

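View pics/side0.png

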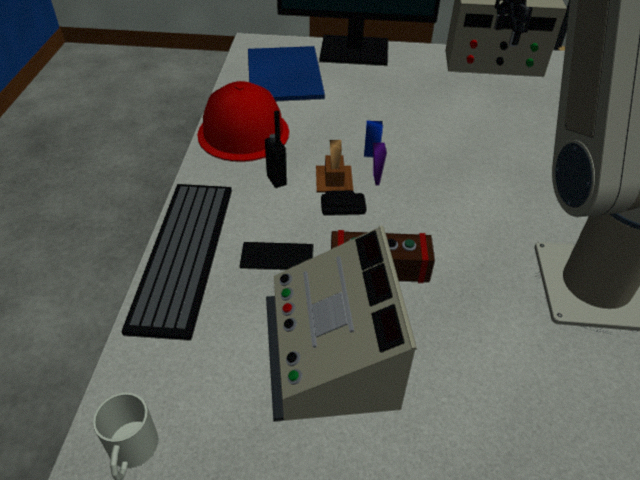

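The wooden wedge in the holder is at scene (223,188) and side (335,155). Blue (218,162) and purple (250,177) pieces of the same shape stand loose behind it. The one meant is the tan one, since it is wood-coloured and stands in the wooden holder. I'll confirm this in an enlarged crop.

Run:
```python
import cv2,numpy as np
s=cv2.imread("pics/scene0.png");d=cv2.imread("pics/side0.png")
def crop(im,x,y,w,h,f):
    c=cv2.resize(im[y:y+h,x:x+w],None,fx=f,fy=f,interpolation=cv2.INTER_CUBIC)
    c=cv2.convertScaleAbs(c,alpha=1.3,beta=10)
    for k in range(0,w,10): cv2.line(c,(int(k*f),0),(int(k*f),4 if (x+k)%50 else 12),(0,255,255),1)
    for k in range(0,h,10): cv2.line(c,(0,int(k*f)),(4 if (y+k)%50 else 12,int(k*f)),(0,255,255),1)
    return c
cv2.imwrite("pics/m1.png",np.hstack([crop(s,190,140,80,100,5),crop(d,300,110,80,100,5)]))
cv2.imwrite("pics/m2.png",np.hstack([crop(s,330,170,190,190,2.1),crop(d,260,220,160,190,2.1)]))
```

```text
(no output)
```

View pics/m1.png

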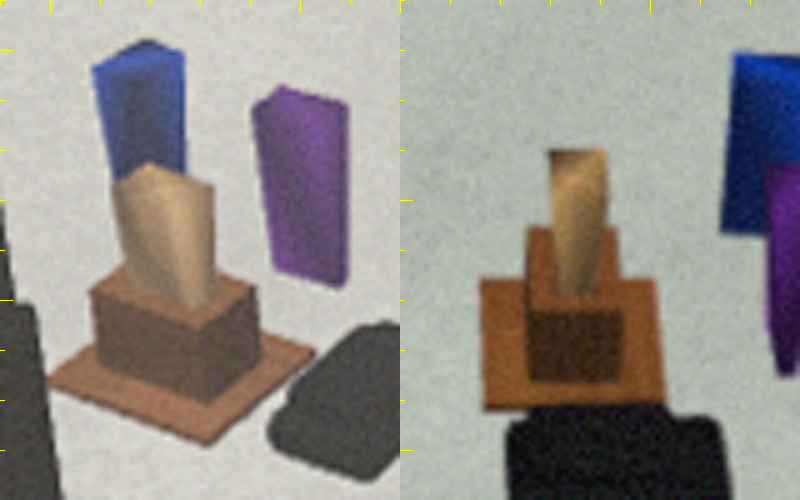

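View pics/m2.png

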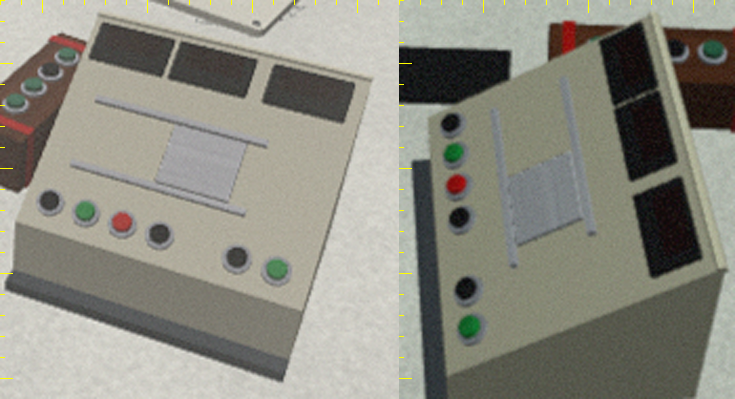

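Left pair: the tan wedge is in the brown holder, with its butt at scene ≈(222,177) and side ≈(335,143); blue and purple are decoys. Right pair: the shutter's centre is at scene ≈(426,248) and side ≈(329,314), with free rails running to the left in scene. Next I'll fit both poses.

```bash
cat > h.py <<'E'
import numpy as np,pickle
from scipy.optimize import least_squares
from scipy.spatial.transform import Rotation as Ro
def proj(c,X):
    p=(c["R"]@np.asarray(X,float).T).T+c["t"]; p=p@c["K"].T; return p[:,:2]/p[:,2:]
def fit(cams,data,x0):
    # data: list (cam, obj pt, pix); params x,y,z,yaw
    f=lambda q:np.concatenate([proj(cams[n],[Ro.from_euler('z',q[3]).apply(P)+q[:3]])[0]-u for n,P,u in data])
    r=least_squares(f,x0,loss='soft_l1'); return r.x,f(r.x).reshape(-1,2)
S=np.sin(np.pi/6);C=np.cos(np.pi/6)
def lk(x,y,z): return np.array([x*C-z*S,y,125+x*S+z*C])   # lock -> console
E
python3 - <<'E'
from h import *
c=pickle.load(open("c0.pkl","rb"))
x1,z1=112.6,190;x0,z0=-91.8,72
D=[]
for n,L in {"scene":[(376.2,176.7),(507.1,207.1),(338.1,275.2),(473.3,317.1)],"side":[(382.9,227.6),(415.2,347.6),(274.8,275.2),(282.9,399)]}.items():
    for P,u in zip([(x1,150,z1),(x1,-115,z1),(x0,150,z0),(x0,-115,z0)],L): D.append((n,np.array(P,float),u))
T=[]
for n,L in {"scene":[(413.3,229.5),(448.1,238.1),(439,266.2),(403.8,256.7)],"side":[(341.4,292.9),(346.7,323.3),(316.2,336.2),(311,304.8)]}.items():
    for P,u in zip([(30,34),(30,-34),(-30,-34),(-30,34)],L): T.append((n,lk(*P,5.5),u))
for d in (D,T,D+T):
    q,r=fit(c,d,[600,0,0,3.1]);print("console",np.round(q,3));print(np.round(r,1).tolist())
B=[]
for n,L in {"scene":[((-1,1,'f'),None)],}.items(): pass
# side view: right=-x, down=+y
pts={"side":[((45,-50,6),(316.2,165.8)),((-45,-50,6),(351,165.6)),((-45,50,6),(353.2,191.6)),((45,50,6),(317,192)),
 ((22.5,-33.5,50),(325.4,155.4)),((-22.5,-33.5,50),(343.4,155.4)),((-22.5,33.5,50),(344.4,172.2)),((22.5,33.5,50),(325.4,172.2)),((14,-20,106),(329.6,140)),((-14,-20,106),(341.4,140))],
"scene":[((45,-50,6),(200,216.4)),((45,50,6),(231.6,228.8)),((-45,50,6),(252.8,210.2)),((22.5,-33.5,50),(208.2,198)),((-22.5,33.5,50),(241,197.6)),((22.5,33.5,50),(229.6,205.4)),
 ((14,-20,106),(212.4,177.2)),((-14,20,106),(232.6,177)),((-14,-20,106),(220,172.8))]}
B=[(n,np.array(P,float),u) for n in pts for P,u in pts[n]]
q,r=fit(c,B,[500,-600,0,0]);print("holder",np.round(q,3));print(np.round(r,1).tolist())
for n in("scene","side"): print(n,-c[n]["R"].T@c[n]["t"])
E
```

```text
console [537.318 232.387  -5.22    3.341]
[[1.6, -0.9], [0.0, -0.1], [-0.9, 0.9], [-0.3, 1.8], [0.5, -1.7], [0.7, -0.1], [-0.5, 0.9], [-0.0, -0.2]]
console [539.543 227.892  -3.87   41.052]
[[0.3, 0.0], [-0.1, 0.5], [-0.1, 0.2], [0.2, -0.1], [-0.2, -1.3], [0.5, -0.1], [-0.4, 0.4], [0.3, -0.0]]
console [538.43  229.612  -4.533   3.34 ]
[[0.3, -1.4], [-1.5, -0.6], [-2.4, 0.3], [-2.0, 1.2], [-0.1, -3.0], [-0.0, -1.9], [-0.9, -0.5], [-0.5, -2.0], [1.5, 0.3], [1.0, 1.0], [0.7, 0.6], [1.2, 0.0], [0.6, -0.2], [0.8, 1.2], [-0.1, 1.3], [1.1, 0.9]]
holder [ 566.269 -290.677   -4.855  138.336]
[[-0.2, -0.7], [0.2, -0.4], [0.1, -0.9], [-0.5, -1.4], [-0.0, -0.2], [0.1, -0.1], [0.3, 0.0], [0.6, -0.0], [-0.0, -0.1], [-0.2, -0.1], [-0.9, -0.6], [-0.1, -0.5], [0.8, 0.0], [0.0, 0.5], [0.6, 0.1], [0.6, 1.1], [0.0, 1.3], [0.6, 0.9], [-0.1, 0.6]]
scene [1319.65057783  530.28399671  758.06937634]
side [516.11564722 832.46340079 918.81482071]
```

```bash
cat >> h.py <<'E'
def cam_in_tool():
    c=pickle.load(open("c0.pkl","rb"))["wrist"]; Rt=Ro.from_quat([-0.56109786,0.43031298,-0.42945711,0.56175308]).as_matrix()
    t=np.array([162.86,-602.83,209.74]); return Rt.T@(-c["R"].T@c["t"]-t), Rt.T@c["R"].T
def rel(pos,Rm,o=None):
    from bench import monitor
    o=o or monitor.get_obs(); R0=Ro.from_quat(o["tool_rot"]).as_matrix()
    print("t",round(o["time_s"],2),"at",np.round(o["ee_pos"],1),"F",np.round(o["ft_force"],1),"open",round(o["opening"],1))
    print(" shift tool",np.round(R0.T@(np.asarray(pos)-o["ee_pos"]),1),"turn deg",np.round(np.degrees(Ro.from_matrix(R0.T@Rm).as_rotvec()),1))
def frame(jaw,app):   # tool x=jaw dir, y=approach
    y=np.asarray(app,float)/np.linalg.norm(app); x=np.asarray(jaw,float); x=x-y*(x@y); x/=np.linalg.norm(x)
    return np.column_stack([x,y,np.cross(x,y)])
E
python3 - <<'E'
from h import *
R0=Ro.from_quat([-0.56109786,0.43031298,-0.42945711,0.56175308]).as_matrix();print(np.round(R0,3))
p,R=cam_in_tool();print("cam in tool",np.round(p,1));print(np.round(R,3))
hx,hy,yaw=566,-291,0.106
jy=np.array([-np.sin(yaw),np.cos(yaw),0])
for s in(1,-1):
  F=frame(s*jy,[0,0,-1]); rel([hx-60,hy,300],F)
q=3.345; n=np.array([-S*np.cos(q),-S*np.sin(q),C]);ly=np.array([-np.sin(q),np.cos(q),0]);print("n",n,"ly",ly)
for s in(1,-1): rel(np.array([538,230,120])+n*150,frame(s*ly,-n))
E
```

```text
[[ 0.261 -0.     0.965]
 [-0.965  0.001  0.261]
 [-0.002 -1.    -0.   ]]
cam in tool [   0.3 -165.3   69.1]
[[ 1.     0.     0.001]
 [-0.001 -0.274  0.962]
 [ 0.    -0.962 -0.274]]
t 0.15 at [ 162.9 -602.9  209.9] F [-0.5 -0.2 -1. ] open 85.2
 shift tool [-211.8  -89.8  412.6] turn deg [-1.00e-01 -1.71e+02 -0.00e+00]
t 0.15 at [ 162.9 -602.9  209.9] F [-0.5 -0.2 -1. ] open 85.2
 shift tool [-211.8  -89.8  412.6] turn deg [ 0.   9.  -0.1]
n [0.48969198 0.1010038  0.8660254 ] ly [ 0.2020076  -0.97938395  0.        ]
t 0.15 at [ 162.9 -602.9  209.9] F [-0.5 -0.2 -1. ] open 85.2
 shift tool [-701.8  -39.1  654.2] turn deg [-30.    3.4   0.8]
t 0.15 at [ 162.9 -602.9  209.9] F [-0.5 -0.2 -1. ] open 85.2
 shift tool [-701.8  -39.1  654.2] turn deg [   1.3 -170.6   45.7]
```

move_arm([
  [[0,-40,0],[0,0,0],1],
  [[-20,-10,48],[0,0,0],1],
  [[-20,-10,48],[0,0,0],1],
  [[-20,-10,48],[0,0,0],1],
  [[-20,-10,48],[0,0,0],1],
])

```text
time_s: 0.78
ee_pos: [328.5, -474.8, 290.6]
tool_rot: [-0.561, 0.43, -0.43, 0.561]
ft_force: [0.6, -0.8, 0.0]
opening: 85.1
```

move_arm([
  [[-20,-5,48],[0,0,0],1],
  [[-20,0,48],[0,0,0],1],
  [[-20,0,48],[0,0,0],1],
  [[-20,0,48],[0,0,0],1],
  [[-20,0,50],[0,9,0],1],
])

```text
time_s: 1.4
ee_pos: [536.1, -315.2, 295.3]
tool_rot: [0.525, -0.474, 0.473, -0.525]
ft_force: [0.8, -0.7, 0.1]
opening: 85.0
```

```bash
cat >> h.py <<'E'
def snap(name):
    from bench import monitor,eyes
    import cv2
    c=eyes.capture("wrist"); cv2.imwrite(f"pics/{name}.png",c["color"]); pickle.dump(c,open(name+".pkl","wb")); return c
E
python3 - <<'E'
from h import *
yaw=.106;rel([580,-291,300],frame([np.sin(yaw),-np.cos(yaw),0],[0,0,-1]));snap("w1")
E
```

```text
t 1.4 at [ 536.1 -315.2  295.3] F [ 0.8 -0.7  0.1] open 85.0
 shift tool [-19.5  -4.7  46.2] turn deg [ 0.  -0.2 -0. ]
```

View pics/w1.png

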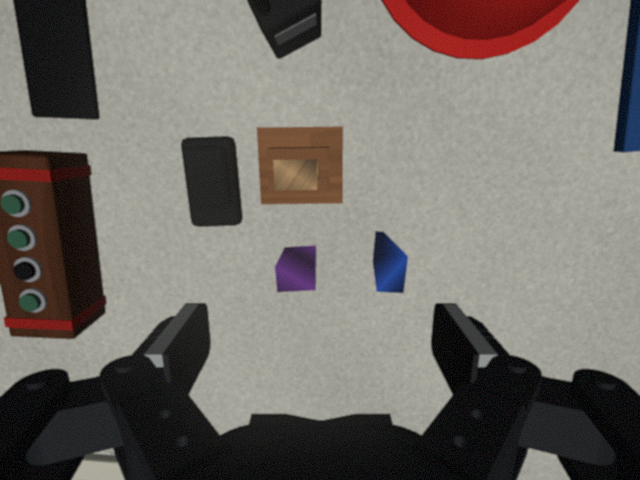

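The wrist view shows the tan wedge butt at (272–319,159–192) inside the brown foot (258–342,126–203), with purple (296,268) and blue (390,262) on the robot's side of it. I'll move over the console now.

Run:
```python
from h import *
c=pickle.load(open("c0.pkl","rb"));c["w1"]=pickle.load(open("w1.pkl","rb"))
D=[("w1",np.array(P,float),u) for P,u in [((45,50,6),(258,128)),((45,-50,6),(342,126.5)),((-45,-50,6),(342,203)),((-45,50,6),(261,203)),((14,20,106),(272,159)),((14,-20,106),(319,160)),((-14,-20,106),(318,192)),((-14,20,106),(273,191))]]
q,r=fit(c,D,[566,-291,0,.1]);print(np.round(q,3),np.round(r,1).tolist())
q=3.345; n=np.array([-S*np.cos(q),-S*np.sin(q),C]);ly=np.array([-np.sin(q),np.cos(q),0])
rel(np.array([538,230,120])+n*180,frame(ly,-n))
```

```text
[ 5.66950e+02 -2.89206e+02 -3.60000e-01  1.10000e-01] [[-1.2, -0.5], [1.0, 0.4], [0.3, 0.7], [-0.3, 1.2], [1.5, 1.1], [-2.3, -0.2], [-1.1, -2.0], [1.7, -0.7]]
t 1.45 at [ 540.7 -311.4  295.3] F [2.9 2.9 0.6] open 85.3
 shift tool [-548.9   20.8  138.4] turn deg [-30.2  -6.   -1.7]
```

move_arm([
  [[-55,0,14],[0,0,0],1],
  [[-55,0,14],[0,0,0],1],
  [[-55,0,14],[0,0,0],1],
  [[-55,0,14],[0,0,0],1],
  [[-55,0,14],[0,0,0],0.5],
])

```text
time_s: 2.08
ee_pos: [575.2, -33.9, 295.4]
tool_rot: [0.526, -0.473, 0.472, -0.526]
ft_force: [0.2, -0.2, 0.1]
opening: 69.9
```

move_arm([
  [[-55,5,14],[0,0,0],0],
  [[-55,5,14],[0,0,0],0],
  [[-55,5,14],[0,0,0],0],
  [[-55,5,14],[0,0,0],0],
  [[-54,0,12],[0,0,0],0],
])

```text
time_s: 2.7
ee_pos: [613.5, 245.7, 274.7]
tool_rot: [0.527, -0.473, 0.472, -0.526]
ft_force: [1.0, -0.2, 0.9]
opening: 0.1
```

move_arm([
  [[0,0,0],[-10,-2,-0.6],0],
  [[0,0,0],[-10,-2,-0.6],0],
  [[0,0,0],[-10,-2,-0.6],0],
  [[0,0,0],[0,0,0],0],
])

```text
time_s: 3.2
ee_pos: [614.2, 243.8, 270.4]
tool_rot: [0.676, -0.544, 0.313, -0.386]
ft_force: [-0.0, -0.4, -0.6]
opening: -0.1
```

Run:
```python
from h import *
q=3.345; n=np.array([-S*np.cos(q),-S*np.sin(q),C]);ly=np.array([-np.sin(q),np.cos(q),0])
rel(np.array([538,230,120])+n*180,frame(ly,-n));snap("w2")
```

```text
t 3.2 at [614.2 243.8 270.4] F [-0.  -0.4 -0.6] open -0.1
 shift tool [ -1.7 -11.1   8.1] turn deg [0.4 0.5 0.5]
```

View pics/w2.png

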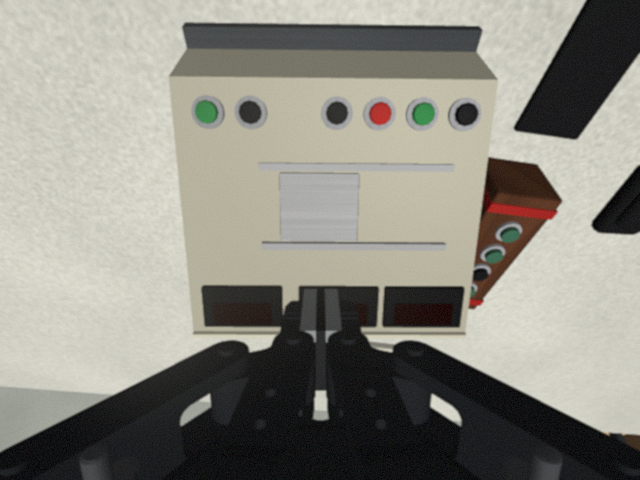

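The wrist view shows the shutter at (280–359,173–242), between the rails (rows 167 and 245), and the console corners at (172,76), (495,79), (193,333) and (466,333).

Run:
```python
from h import *
c={"w":pickle.load(open("w2.pkl","rb"))}
T=[("w",lk(x,y,5.5),u) for x,y,u in [(-30,-34,(280,173)),(-30,34,(359,173)),(30,34,(357,241.5)),(30,-34,(280,242))]]
x1,z1=112.6,190;x0,z0=-91.8,72
D=[("w",np.array(P,float),u) for P,u in [((x0,-115,z0),(172,76)),((x0,150,z0),(495,79)),((x1,-115,z1),(193,333)),((x1,150,z1),(466,333))]]
for d in(T,D,T+D):
    q,r=fit(c,d,[538,230,0,3.345]);print(np.round(q,3),np.round(r,1).tolist())
p=q[:3].copy();yaw=q[3]
n=np.array([-S*np.cos(yaw),-S*np.sin(yaw),C]);ly=np.array([-np.sin(yaw),np.cos(yaw),0])
rel(p+[0,0,125]+n*25,frame(ly,-n))
```

```text
[540.895 227.897   2.476   3.348] [[-1.2, 0.0], [0.3, 0.4], [0.0, 0.1], [0.5, -0.6]]
[536.697 232.645  -4.325   3.346] [[-0.0, -0.4], [0.0, -0.5], [3.8, 0.4], [-3.5, 0.7]]
[537.179 228.734  -3.285   3.345] [[-2.2, -0.7], [-2.2, -0.2], [-2.6, -1.8], [-0.6, -2.6], [4.7, 0.4], [5.1, 0.7], [7.4, 1.4], [0.4, 1.9]]
t 3.25 at [614.  243.9 272.4] F [-0.2 -0.9 -0.7] open -0.0
 shift tool [ -1.8 144.6   8. ] turn deg [0.2 0.4 0.5]
```

move_arm([
  [[0,47,3],[0,0,0],0],
  [[0,47,3],[0,0,0],0],
  [[0,46,3],[0,0,0],0],
  [[0,5,0],[0.2,0.4,0.5],0],
  [[0,5,0],[0,0,0],0],
])

```text
time_s: 3.88
ee_pos: [549.5, 229.7, 143.5]
tool_rot: [0.67, -0.546, 0.317, -0.391]
ft_force: [0.5, 0.1, 0.7]
opening: -0.1
```

move_arm([
  [[0,3,0],[0,0,0],0],
  [[0,1,0],[0,0,0],0],
  [[0,1,0],[0,0,0],0],
])

```text
time_s: 4.25
ee_pos: [546.2, 229.1, 137.3]
tool_rot: [0.671, -0.546, 0.316, -0.389]
ft_force: [0.5, -0.9, 0.3]
opening: -0.1
```

```bash
cat >> h.py <<'E'
p0=np.array([540.3,227.9,125.]);yaw=3.348
n=np.array([-S*np.cos(yaw),-S*np.sin(yaw),C]);ly=np.array([-np.sin(yaw),np.cos(yaw),0]);lx=np.cross(ly,n)
def inlock():
    from bench import monitor
    o=monitor.get_obs(); L=np.array([lx,ly,n])
    print("t",round(o["time_s"],2),"lock pos",np.round(L@(o["ee_pos"]-p0),1),"lock F",np.round(L@o["ft_force"],1),"open",round(o["opening"],1))
E
python3 -c "
from h import *
inlock();rel(p0,frame(ly,-n))"
```

```text
t 4.25 lock pos [ 0.9  0.  13.7] lock F [-0.1  1.   0.4] open -0.1
t 4.25 at [546.2 229.1 137.3] F [ 0.5 -0.9  0.3] open -0.1
 shift tool [ 0.  13.7  0.8] turn deg [-0.2 -0.1 -0.1]
```

move_arm([
  [[0,3,0],[0,0,0],0],
  [[0,2,0],[0,0,0],0],
  [[0,1,0],[0,0,0],0],
  [[0,0,0],[0,0,0],0],
])

```text
time_s: 4.75
ee_pos: [542.7, 228.3, 131.5]
tool_rot: [0.671, -0.546, 0.316, -0.389]
ft_force: [0.6, -0.3, 0.5]
opening: 0.0
```

move_arm([
  [[0,1,0],[0,0,0],0],
  [[0,0,0],[0,0,0],0],
])

```text
time_s: 5.0
ee_pos: [542.2, 228.2, 130.7]
tool_rot: [0.671, -0.546, 0.316, -0.389]
ft_force: [0.0, -0.6, -0.0]
opening: 0.1
```

move_arm([
  [[0,1,0],[0,0,0],0],
  [[0,0,0],[0,0,0],0],
])

```text
time_s: 5.25
ee_pos: [541.7, 228.1, 129.8]
tool_rot: [0.671, -0.546, 0.316, -0.389]
ft_force: [-0.9, 0.8, -0.0]
opening: -0.4
```

move_arm([
  [[0,1,0],[0,0,0],0],
  [[0,0,0],[0,0,0],0],
])

```text
time_s: 5.5
ee_pos: [541.2, 228.0, 128.9]
tool_rot: [0.671, -0.546, 0.316, -0.389]
ft_force: [0.6, -0.4, -0.3]
opening: 0.0
```

move_arm([
  [[0,0.5,0],[0,0,0],0],
  [[0,0,0],[0,0,0],0],
])

```text
time_s: 5.75
ee_pos: [541.0, 228.0, 128.6]
tool_rot: [0.671, -0.546, 0.316, -0.389]
ft_force: [-0.1, -0.2, 0.4]
opening: 0.2
```

move_arm([
  [[0,0.5,0],[0,0,0],0],
  [[0,0,0],[0,0,0],0],
])

```text
time_s: 6.0
ee_pos: [540.8, 227.9, 128.1]
tool_rot: [0.671, -0.546, 0.316, -0.389]
ft_force: [-0.3, 0.7, 0.6]
opening: 0.1
```

move_arm([
  [[0,1,0],[0,0,0],0],
  [[0,0,0],[0,0,0],0],
])

```text
time_s: 6.25
ee_pos: [540.2, 227.8, 127.2]
tool_rot: [0.671, -0.546, 0.316, -0.389]
ft_force: [0.3, 0.1, 0.4]
opening: 0.2
```

move_arm([
  [[0,0.8,0],[0,0,0],0],
  [[0,0,0],[0,0,0],0],
])

```text
time_s: 6.5
ee_pos: [539.9, 227.7, 126.5]
tool_rot: [0.671, -0.546, 0.316, -0.389]
ft_force: [0.4, 0.5, -0.0]
opening: 0.1
```

move_arm([
  [[0,0.8,0],[0,0,0],0],
  [[0,0,0],[0,0,0],0],
])

```text
time_s: 6.75
ee_pos: [539.5, 227.7, 125.8]
tool_rot: [0.671, -0.546, 0.316, -0.389]
ft_force: [-0.5, 0.3, -0.1]
opening: -0.3
```

move_arm([
  [[0,0.8,0],[0,0,0],0],
  [[0,0,0],[0,0,0],0],
])

```text
time_s: 7.0
ee_pos: [539.1, 227.6, 125.1]
tool_rot: [0.671, -0.546, 0.316, -0.389]
ft_force: [-0.3, 1.3, -0.3]
opening: -0.2
```

move_arm([
  [[0,0.8,0],[0,0,0],0],
  [[0,0,0],[0,0,0],0],
])

```text
time_s: 7.25
ee_pos: [538.7, 227.5, 124.4]
tool_rot: [0.671, -0.546, 0.316, -0.389]
ft_force: [-0.1, 0.4, -0.1]
opening: 0.3
```

move_arm([
  [[0,0.8,0],[0,0,0],0],
  [[0,0,0],[0,0,0],0],
])

```text
time_s: 7.5
ee_pos: [538.3, 227.4, 123.7]
tool_rot: [0.671, -0.546, 0.316, -0.389]
ft_force: [-0.5, -0.1, 0.1]
opening: -0.1
```

Run:
```python
from h import *
from bench import eyes
import cv2
inlock()
a=[]
for nm,x,y in(("scene",420,250),("side",329,300)):
    c=eyes.capture(nm);im=c["color"];print(np.round(proj(c,[p0+5.5*n]),1))
    a.append(cv2.convertScaleAbs(cv2.resize(im[y-60:y+60,x-50:x+50],None,fx=4,fy=4,interpolation=cv2.INTER_CUBIC),alpha=1.3))
cv2.imwrite("pics/m3.png",np.hstack(a))
```

```text
t 7.5 lock pos [ 1.1  0.1 -2.1] lock F [ 0.5  0.  -0.2] open -0.1
[[426.1 246.2]]
[[328.3 312.3]]
```

View pics/m3.png

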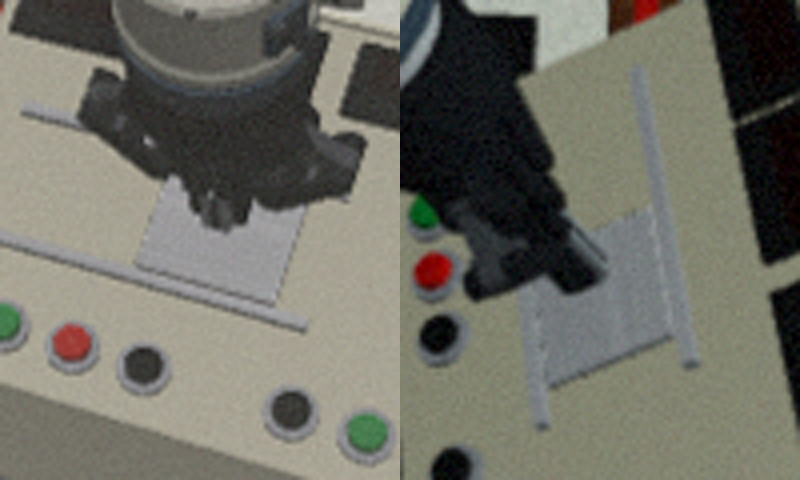

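Tips hover over the shutter centre with a small gap in both views (scene ≈(426,246), side ≈(326,310)), so I keep lowering.

move_arm([
  [[0,0.8,0],[0,0,0],0],
  [[0,0,0],[0,0,0],0],
])

```text
time_s: 7.85
ee_pos: [537.9, 227.3, 123.1]
tool_rot: [0.671, -0.546, 0.316, -0.389]
ft_force: [0.5, 0.0, 0.5]
opening: 0.1
```

move_arm([
  [[0,0.8,0],[0,0,0],0],
  [[0,0,0],[0,0,0],0],
])

```text
time_s: 8.1
ee_pos: [537.5, 227.3, 122.4]
tool_rot: [0.671, -0.546, 0.316, -0.389]
ft_force: [0.0, 1.4, 0.2]
opening: -0.3
```

move_arm([
  [[0,0.8,0],[0,0,0],0],
  [[0,0,0],[0,0,0],0],
])

```text
time_s: 8.35
ee_pos: [537.1, 227.2, 121.7]
tool_rot: [0.671, -0.546, 0.316, -0.389]
ft_force: [-0.7, -0.4, -0.1]
opening: -0.1
```

move_arm([
  [[0,1,0],[0,0,0],0],
  [[0,0,0],[0,0,0],0],
])

```text
time_s: 8.6
ee_pos: [536.6, 227.1, 120.8]
tool_rot: [0.671, -0.546, 0.316, -0.389]
ft_force: [0.0, 1.1, 0.4]
opening: -0.2
```

move_arm([
  [[0,1,0],[0,0,0],0],
  [[0,0,0],[0,0,0],0],
])

```text
time_s: 8.85
ee_pos: [536.1, 227.0, 119.9]
tool_rot: [0.671, -0.546, 0.316, -0.389]
ft_force: [-0.5, 0.7, 0.5]
opening: 0.1
```

move_arm([
  [[0,1,0],[0,0,0],0],
  [[0,0,0],[0,0,0],0],
])

```text
time_s: 9.1
ee_pos: [535.6, 226.9, 119.1]
tool_rot: [0.671, -0.546, 0.316, -0.389]
ft_force: [-0.5, -0.3, 1.1]
opening: -0.0
```

Run:
```python
from h import *
from bench import eyes,monitor
import cv2
inlock();o=monitor.get_obs();R0=Ro.from_quat(o["tool_rot"]).as_matrix()
a=[]
for nm,x,y in(("scene",420,250),("side",329,310)):
    c=eyes.capture(nm);im=c["color"]
    P=[o["ee_pos"],o["ee_pos"]-R0[:,1]*20]
    u=proj(c,P);print(np.round(u,1))
    b=cv2.convertScaleAbs(cv2.resize(im[y-40:y+40,x-33:x+33],None,fx=6,fy=6,interpolation=cv2.INTER_CUBIC),alpha=1.5)
    for v,col in zip(u,((0,0,255),(0,255,0))): cv2.circle(b,tuple(int(k) for k in ((v-[x-33,y-40])*6+3)),3,col,-1)
    a.append(b)
cv2.imwrite("pics/m4.png",np.hstack(a))
```

```text
t 9.1 lock pos [ 1.2  0.  -7.5] lock F [1.  0.2 0.7] open -0.0
[[426.3 248.4]
 [426.2 244.2]]
[[332.5 315.7]
 [327.  310. ]]
```

View pics/m4.png

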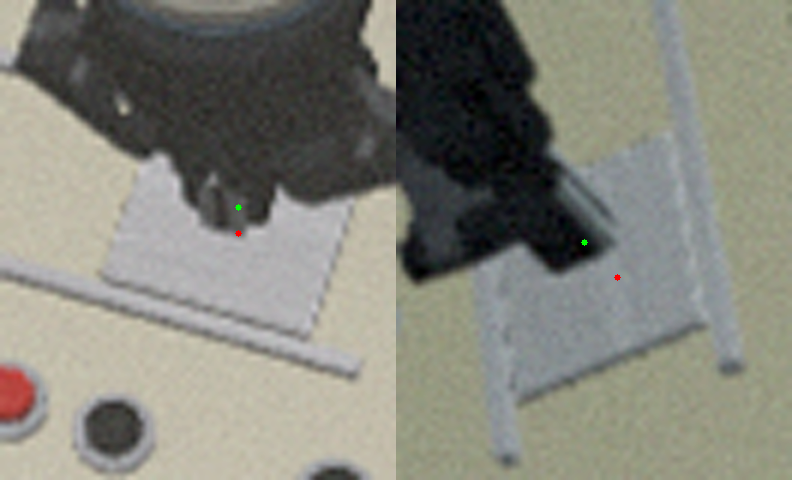

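Both views show the tips still a few mm above the shutter: the drawn fingertips end short of the reported TCP. I keep feeling down with the force reading as the guard.

move_arm([
  [[0,1,0],[0,0,0],0],
  [[0,1,0],[0,0,0],0],
])

```text
time_s: 9.45
ee_pos: [534.7, 226.7, 117.3]
tool_rot: [0.671, -0.546, 0.316, -0.389]
ft_force: [-0.7, -0.0, -0.6]
opening: -0.4
```

move_arm([
  [[0,1,0],[0,0,0],0],
  [[0,0,0],[0,0,0],0],
])

```text
time_s: 9.7
ee_pos: [534.2, 226.6, 116.4]
tool_rot: [0.671, -0.546, 0.316, -0.389]
ft_force: [-0.7, -0.1, 0.6]
opening: -0.0
```

move_arm([
  [[0,1,0],[0,0,0],0],
  [[0,0,0],[0,0,0],0],
])

```text
time_s: 9.95
ee_pos: [533.7, 226.5, 115.6]
tool_rot: [0.671, -0.546, 0.316, -0.389]
ft_force: [0.1, -0.1, 0.2]
opening: 0.1
```

move_arm([
  [[0,1,0],[0,0,0],0],
  [[0,0,0],[0,0,0],0],
])

```text
time_s: 10.2
ee_pos: [533.2, 226.4, 114.7]
tool_rot: [0.671, -0.546, 0.316, -0.389]
ft_force: [-0.1, 1.0, 1.0]
opening: -0.2
```

move_arm([
  [[0,1,0],[0,0,0],0],
  [[0,0,0],[0,0,0],0],
])

```text
time_s: 10.45
ee_pos: [532.7, 226.3, 113.9]
tool_rot: [0.671, -0.546, 0.316, -0.389]
ft_force: [-0.2, 0.2, 0.6]
opening: 0.1
```

move_arm([
  [[0,1,0],[0,0,0],0],
  [[0,0,0],[0,0,0],0],
])

```text
time_s: 10.7
ee_pos: [532.2, 226.2, 113.0]
tool_rot: [0.671, -0.546, 0.316, -0.389]
ft_force: [0.3, 0.1, 0.3]
opening: 0.1
```

move_arm([
  [[0,1,0],[0,0,0],0],
  [[0,0,0],[0,0,0],0],
])

```text
time_s: 10.95
ee_pos: [532.3, 226.2, 112.8]
tool_rot: [0.671, -0.546, 0.316, -0.389]
ft_force: [1.8, 0.1, 4.8]
opening: 0.3
```

Contact is at 5 N. The tips act about 20 mm behind the reported TCP, relative to my console fit. I press slightly more and slide toward lock +y.

move_arm([
  [[0,0.7,0],[0,0,0],0],
  [[2,0,0],[0,0,0],0],
  [[5,0,0],[0,0,0],0],
  [[5,0,0],[0,0,0],0],
])

```text
time_s: 11.45
ee_pos: [534.6, 214.9, 112.7]
tool_rot: [0.67, -0.546, 0.316, -0.39]
ft_force: [1.4, 2.6, 8.7]
opening: 0.2
```

move_arm([
  [[8,0,0],[0,0,0],0],
  [[8,0,0],[0,0,0],0],
  [[8,0,0],[0,0,0],0],
])

```text
time_s: 11.82
ee_pos: [539.4, 191.2, 112.7]
tool_rot: [0.67, -0.546, 0.316, -0.39]
ft_force: [0.4, 1.4, 8.2]
opening: -0.0
```

move_arm([
  [[8,0,0],[0,0,0],0],
  [[8,0,0],[0,0,0],0],
  [[8,0,0],[0,0,0],0],
])

```text
time_s: 12.2
ee_pos: [544.3, 167.7, 112.7]
tool_rot: [0.67, -0.546, 0.316, -0.39]
ft_force: [1.6, 2.0, 8.5]
opening: 0.1
```

Travel so far is 60 mm; I go on to the stop at 75 mm.

move_arm([
  [[6,0,0],[0,0,0],0],
  [[6,0,0],[0,0,0],0],
  [[3,0,0],[0,0,0],0],
  [[2,0,0],[0,0,0],0],
  [[0,0,0],[0,0,0],0],
])

```text
time_s: 12.82
ee_pos: [548.3, 151.7, 112.4]
tool_rot: [0.67, -0.546, 0.317, -0.39]
ft_force: [2.3, 3.8, 5.7]
opening: 0.0
```

move_arm([
  [[0,-15,0],[0,0,0],0],
  [[-10,-45,0],[0,0,0],0],
  [[-22,-50,0],[0,0,0],0],
  [[-22,-50,0],[0,0,0],0],
  [[-22,-10,0],[0,0,0],0],
])

```text
time_s: 13.45
ee_pos: [617.0, 243.3, 262.8]
tool_rot: [0.67, -0.546, 0.318, -0.391]
ft_force: [0.2, -0.3, -0.2]
opening: 0.0
```

move_arm([
  [[0,0,0],[0,0,0],0],
  [[0,0,0],[0,0,0],0],
])

```text
time_s: 13.7
ee_pos: [613.5, 241.3, 257.5]
tool_rot: [0.672, -0.547, 0.316, -0.388]
ft_force: [0.1, -0.3, 0.6]
opening: -0.1
```

Run:
```python
from h import *
import cv2
inlock();c=snap("w3");im=c["color"]
b=cv2.resize(im[120:280,230:480],None,fx=3,fy=3,interpolation=cv2.INTER_CUBIC);cv2.imwrite("pics/w3c.png",b)
```

```text
t 13.7 lock pos [  1.8   1.9 151.9] lock F [0.2 0.3 0.6] open -0.1
```

View pics/w3c.png

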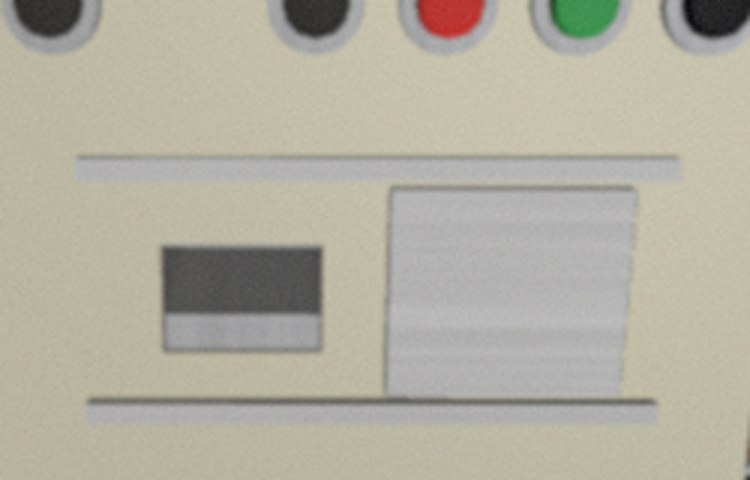

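The slot is uncovered at crop (162–322,246–351), with the shoe as the light strip in its upper-slope part. The shutter stands clear to the right at (388–637), at its stop. I'll refine the lock fit and plan the move back to the wedge.

Run:
```python
from h import *
c={"w":pickle.load(open("w3.pkl","rb"))}
T=[("w",lk(*P),u) for P,u in [((-13,-23,0),(284.2,202)),((-13,23,0),(337.3,202)),((-30,41,5.5),(359.3,182.3)),((-30,109,5.5),(442.3,182.7)),((-35,-30,6),(0,0))][:4]]
q,r=fit(c,T,[540,228,0,3.348]);print(np.round(q,3),np.round(r,1).tolist())
print(np.round(proj(c["w"],[p0+lx*a+ly*b for a,b in((-13,-23),(-13,23),(13,-23),(13,23))]),1))
h=.11;F=frame([np.sin(h),-np.cos(h),0],[0,0,-1]);rel([590,-291,230],F)
from bench import monitor
o=monitor.get_obs();print(np.round(F.T@(np.array([590,-291,230])-o["ee_pos"]),1))
```

```text
[ 5.37730e+02  2.33336e+02 -1.32000e-01  3.34800e+00] [[-0.5, -0.0], [0.3, -0.1], [0.5, 0.3], [-0.3, -0.2]]
[[290.5 200.8]
 [344.5 200.7]
 [291.2 230.4]
 [344.  230.3]]
t 13.75 at [613.6 241.  257.5] F [-0.6 -0.2  0.1] open -0.3
 shift tool [516.2  89.2 -99.5] turn deg [30.   5.3  1.4]
[526.2  27.5 -81.8]
```

move_arm([
  [[0,-20,0],[10,1.8,0.5],0],
  [[0,0,0],[10,1.8,0.5],0.4],
  [[0,0,0],[10,1.7,0.4],0.8],
  [[50,0,-8],[0,0,0],0.8],
  [[58,0,-9],[0,0,0],0.8],
])

```text
time_s: 14.38
ee_pos: [617.6, 133.4, 275.6]
tool_rot: [-0.527, 0.471, -0.472, 0.527]
ft_force: [1.1, -0.5, -0.0]
opening: 67.8
```

move_arm([
  [[58,0,-9],[0,0,0],0.8],
  [[58,0,-9],[0,0,0],0.8],
  [[58,5,-9],[0,0,0],0.8],
  [[58,10,-9],[0,0,0],0.8],
  [[58,10,-9],[0,0,0],0.8],
])

```text
time_s: 15.0
ee_pos: [604.6, -160.8, 249.8]
tool_rot: [-0.526, 0.472, -0.472, 0.527]
ft_force: [0.6, 1.0, 0.1]
opening: 68.0
```

move_arm([
  [[58,10,-9],[0,0,0],0.8],
  [[58,10,-9],[0,0,0],0.8],
  [[10,0,0],[0,0,0],0.8],
  [[0,0,0],[0,0,0],0.8],
  [[0,0,0],[0,0,0],0.8],
])

```text
time_s: 15.62
ee_pos: [602.0, -284.3, 230.8]
tool_rot: [-0.526, 0.471, -0.472, 0.528]
ft_force: [0.5, -0.1, 0.1]
opening: 68.4
```

```bash
sed -i 's/^p0=.*;yaw/p0=np.array([537.7,233.2,125.]);yaw/' h.py
python3 - <<'E'
from h import *
import cv2
h=.11;F=frame([np.sin(h),-np.cos(h),0],[0,0,-1]);rel([590,-291,230],F)
c=snap("w4");u=proj(c,[[567,-289.2,106],[567,-289.2,50],[567,-289.2,6]]);print(np.round(u,1))
x,y=[int(k) for k in u[0]]
x0,y0=max(x-90,0),max(y-60,0);print(x0,y0)
cv2.imwrite("pics/w4c.png",cv2.resize(c["color"][y0:y0+135,x0:x0+180],None,fx=4,fy=4,interpolation=cv2.INTER_CUBIC))
E
```

```text
t 15.62 at [ 602.  -284.3  230.8] F [ 0.5 -0.1  0.1] open 68.4
 shift tool [  5.4   0.8 -12.7] turn deg [-0.2  0.  -0.1]
[[321.  268.4]
 [320.9 248.8]
 [320.8 237. ]]
230 208
```

View pics/w4c.png

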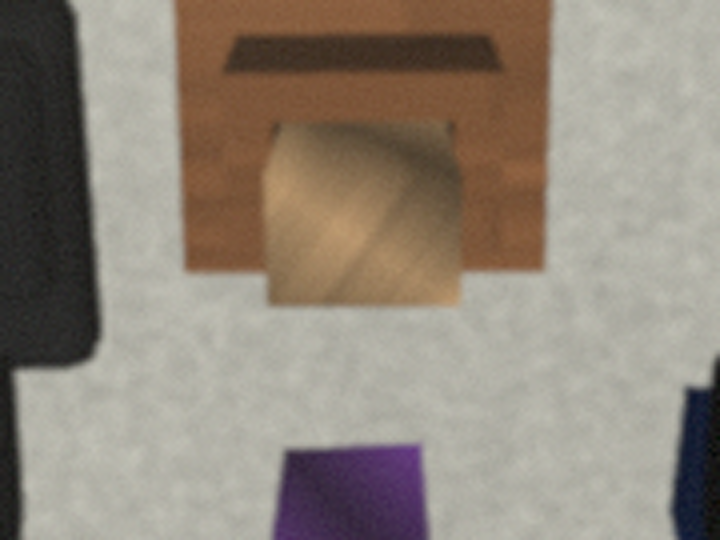

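The butt is centred at (321,267), as predicted at (321,268), so the wedge stands at (567,-289) within about 1 mm. I go down to grasp.

move_arm([
  [[1,30,-35],[-0.2,0,-0.1],0.8],
  [[0,40,0],[0,0,0],0.8],
  [[0,35,0],[0,0,0],0.8],
  [[0,20,0],[0,0,0],0.8],
  [[0,15,0],[0,0,0],0.8],
])

```text
time_s: 16.3
ee_pos: [568.1, -289.8, 90.4]
tool_rot: [0.527, -0.471, 0.472, -0.527]
ft_force: [0.6, 0.6, 0.8]
opening: 68.3
```

move_arm([
  [[0,12,0],[0,0,0],0.8],
  [[0,12,0],[0,0,0],0.8],
  [[0,11,0],[0,0,0],0.8],
  [[0,0,0],[0,0,0],0.8],
])

```text
time_s: 16.8
ee_pos: [567.1, -290.3, 54.9]
tool_rot: [0.527, -0.472, 0.472, -0.526]
ft_force: [-0.2, -0.5, 0.5]
opening: 68.1
```

Run:
```python
from h import *
from bench import eyes,monitor
import cv2
h=.11;F=frame([np.sin(h),-np.cos(h),0],[0,0,-1]);rel([567,-289.2,56],F)
a=[]
for nm,x,y in(("scene",225,185),("side",335,155)):
    c=eyes.capture(nm);a.append(cv2.convertScaleAbs(cv2.resize(c["color"][y-50:y+50,x-40:x+40],None,fx=5,fy=5,interpolation=cv2.INTER_CUBIC),alpha=1.5))
cv2.imwrite("pics/m5.png",np.hstack(a))
```

```text
t 16.8 at [ 567.1 -290.3   54.9] F [-0.2 -0.5  0.5] open 68.1
 shift tool [-1.1 -1.1  0. ] turn deg [ 0.1 -0.   0. ]
```

View pics/m5.png

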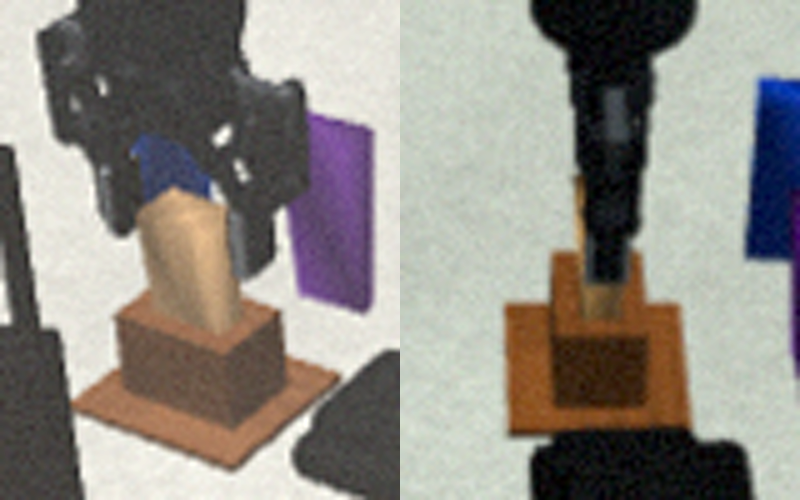

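The fingers straddle the tan wedge, with tips about halfway down its free part, clear of the holder and decoys. I close now.

move_arm([
  [[-0.5,0,0],[0,0,0],0.3],
  [[0,0,0],[0,0,0],0.3],
  [[0,0,0],[0,0,0],0.2],
  [[0,0,0],[0,0,0],0],
])

```text
time_s: 17.4
ee_pos: [567.9, -290.0, 56.5]
tool_rot: [0.527, -0.471, 0.472, -0.526]
ft_force: [-0.9, 2.1, 6.3]
opening: 39.5
```

move_arm([
  [[0,-5,0],[0,0,0],0],
  [[0,-15,0],[0,0,0],0],
  [[0,-30,0],[0,0,0],0],
  [[0,-30,0],[0,0,0],0],
  [[0,-30,0],[0,0,0],0],
])

```text
time_s: 18.02
ee_pos: [567.5, -289.9, 167.6]
tool_rot: [0.527, -0.471, 0.472, -0.526]
ft_force: [-0.1, -0.1, -1.3]
opening: 39.0
```

The wedge is held, at opening 39.5 mm. I carry it up and over to the console.

move_arm([
  [[-20,-45,5],[0,0,0],0],
  [[-50,-30,11],[0,0,0],0],
  [[-55,-20,11],[0,0,0],0],
  [[-55,-15,11],[0,0,0],0],
  [[-55,-7,12],[0,0,0],0],
])

```text
time_s: 18.65
ee_pos: [591.9, -49.1, 284.7]
tool_rot: [-0.526, 0.471, -0.473, 0.527]
ft_force: [-0.7, -0.6, -1.1]
opening: 39.5
```

move_arm([
  [[-55,0,12],[0,0,0],0],
  [[-55,0,12],[0,0,0],0],
  [[-55,0,12],[0,0,0],0],
  [[-55,0,12],[0,0,0],0],
  [[-50,0,10],[0,0,0],0],
])

```text
time_s: 19.27
ee_pos: [619.6, 226.1, 283.1]
tool_rot: [0.527, -0.471, 0.472, -0.527]
ft_force: [0.7, 0.2, -0.9]
opening: 39.3
```

move_arm([
  [[-25,0,5],[-10,-1.8,-0.5],0],
  [[0,0,0],[-10,-1.8,-0.5],0],
  [[0,0,0],[-10,-1.8,-0.5],0],
  [[0,0,0],[0,0,0],0],
  [[0,0,0],[0,0,0],0],
])

```text
time_s: 19.9
ee_pos: [622.0, 249.4, 282.4]
tool_rot: [0.672, -0.546, 0.317, -0.388]
ft_force: [0.7, -0.7, -0.4]
opening: 39.4
```

```bash
python3 -c "
from h import *
inlock();rel(p0-3*lx+80*n,frame(ly,-n))"
```

```text
t 19.9 lock pos [  4.4   1.4 179.2] lock F [-0.6  0.8 -0.1] open 39.4
t 19.9 at [622.  249.4 282.4] F [ 0.7 -0.7 -0.4] open 39.4
 shift tool [-1.5 99.2  7.3] turn deg [-0.1 -0.1  0.1]
```

move_arm([
  [[-1.5,30,7],[0,0,0],0],
  [[0,40,0],[0,0,0],0],
  [[0,22,0],[0,0,0],0],
  [[0,7,0],[0,0,0],0],
  [[0,0,0],[0,0,0],0],
])

```text
time_s: 20.52
ee_pos: [579.4, 242.0, 194.8]
tool_rot: [0.672, -0.545, 0.316, -0.388]
ft_force: [-0.1, -0.0, -0.6]
opening: 39.0
```

Run:
```python
from h import *
from bench import eyes
import cv2
inlock();c=snap("w5");L=lambda a,b,d:p0+a*lx+b*ly+d*n
b=cv2.resize(c["color"][150:400,200:450],(600,600),interpolation=cv2.INTER_CUBIC)
for P,col in [((-13,-23,0),(0,0,255)),((-13,23,0),(0,0,255)),((9,-23,0),(0,0,255)),((9,23,0),(0,0,255)),((-7,-20,29.5),(0,255,0)),((-7,20,29.5),(0,255,0))]:
    u=proj(c,[L(*P)])[0];print(P,np.round(u,1));cv2.circle(b,tuple(int(k) for k in (u-[200,150])*2.4+1),2,col,-1)
cv2.imwrite("pics/w5c.png",b)
for n_ in("scene","side"): cv2.imwrite(f"pics/{n_}5.png",eyes.capture(n_)["color"])
```

```text
t 20.52 lock pos [-2.  -0.1 81.7] lock F [-0.2  0.  -0.6] open 39.0
(-13, -23, 0) [285.3 224.2]
(-13, 23, 0) [353.5 224.1]
(9, -23, 0) [286.2 255.3]
(9, 23, 0) [352.8 255.2]
(-7, -20, 29.5) [286.3 245. ]
(-7, 20, 29.5) [352.6 244.8]
```

View pics/w5c.png

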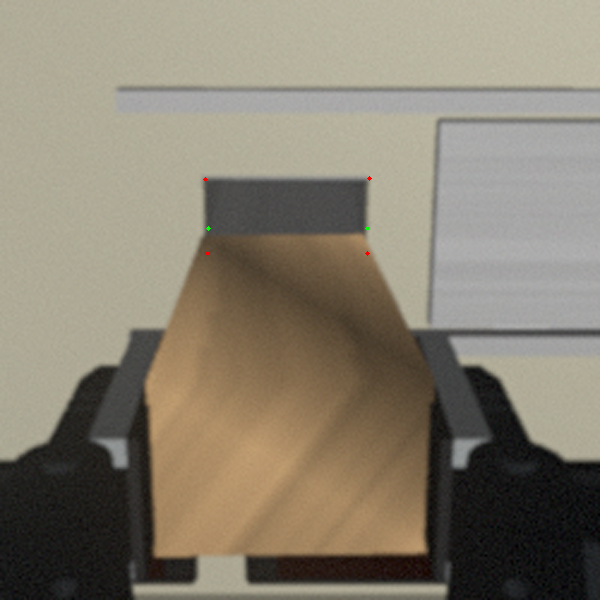

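The thin end (crop 204–366, row 236) is laterally centred on the slot (205–367, row 180), and the shutter is clear. I insert in steps, nudged 1.5 mm down-slope.

move_arm([
  [[0.3,15,1.5],[0,0,0],0],
  [[0,12,0],[0,0,0],0],
  [[0,6,0],[0,0,0],0],
  [[0,6,0],[0,0,0],0],
])

```text
time_s: 21.18
ee_pos: [561.0, 237.7, 157.8]
tool_rot: [0.673, -0.546, 0.316, -0.387]
ft_force: [0.1, -0.6, -0.8]
opening: 39.2
```

move_arm([
  [[0,6,0],[0,0,0],0],
  [[0,6,0],[0,0,0],0],
])

```text
time_s: 21.42
ee_pos: [555.4, 236.5, 147.7]
tool_rot: [0.673, -0.546, 0.316, -0.387]
ft_force: [0.5, -1.5, -0.9]
opening: 39.1
```

```bash
python3 -c "
from h import *
inlock()"
```

```text
t 21.43 lock pos [-4.2  0.4 28.7] lock F [-0.6  1.6 -0.7] open 39.1
```

move_arm([
  [[0,6,0],[0,0,0],0],
  [[0,6,0],[0,0,0],0],
  [[0,4,0],[0,0,0],0],
])

```text
time_s: 21.8
ee_pos: [547.3, 234.8, 133.8]
tool_rot: [0.673, -0.546, 0.316, -0.387]
ft_force: [-0.1, 0.5, -0.5]
opening: 39.0
```

move_arm([
  [[0,4,0],[0,0,0],0],
  [[0,4,0],[0,0,0],0],
  [[0,2,0],[0,0,0],0],
])

```text
time_s: 22.18
ee_pos: [542.5, 233.8, 125.2]
tool_rot: [0.673, -0.546, 0.316, -0.387]
ft_force: [0.0, 0.5, -1.6]
opening: 39.4
```

```bash
python3 -c "
from h import *
inlock();rel(p0,frame(ly,-n))"
```

```text
t 22.18 lock pos [-4.1  0.4  2.6] lock F [-0.9 -0.5 -1.3] open 39.4
t 22.18 at [542.5 233.8 125.2] F [ 0.   0.5 -1.6] open 39.4
 shift tool [-0.4  2.6 -4.1] turn deg [ 0.1 -0.1  0.1]
```

move_arm([
  [[0,3,0],[0,0,0],0],
  [[0,2,0],[0,0,0],0],
  [[0,0,0],[0,0,0],0],
])

```text
time_s: 22.55
ee_pos: [540.2, 233.2, 121.0]
tool_rot: [0.673, -0.546, 0.316, -0.387]
ft_force: [0.3, -0.4, -2.1]
opening: 39.3
```

move_arm([
  [[0,2,0],[0,0,0],0],
  [[0,2,0],[0,0,0],0],
  [[0,0,0],[0,0,0],0],
])

```text
time_s: 22.92
ee_pos: [538.2, 232.8, 117.5]
tool_rot: [0.673, -0.546, 0.316, -0.387]
ft_force: [0.3, -0.3, -2.1]
opening: 39.5
```

```bash
python3 -c "
from h import *
inlock()"
```

```text
t 22.93 lock pos [-4.1  0.5 -6.3] lock F [-1.3  0.4 -1.7] open 39.5
```

move_arm([
  [[0,0,0],[0,0,0],0.65],
  [[0,0,0],[0,0,0],0.65],
  [[0,0,0],[0,0,0],0.65],
])

```text
time_s: 23.3
ee_pos: [538.4, 232.9, 117.8]
tool_rot: [0.673, -0.546, 0.316, -0.387]
ft_force: [-0.3, 0.0, -0.1]
opening: 55.3
```

move_arm([
  [[0,-10,0],[0,0,0],0.65],
  [[0,-20,0],[0,0,0],0.65],
  [[0,-25,0],[0,0,0],0.65],
  [[0,-13,0],[0,0,0],0.65],
  [[0,0,0],[0,0,0],0],
])

```text
time_s: 23.92
ee_pos: [572.4, 240.2, 177.4]
tool_rot: [0.672, -0.546, 0.316, -0.388]
ft_force: [-0.4, 0.1, -0.1]
opening: 38.4
```

move_arm([
  [[0,0,0],[0,0,0],0],
  [[0,0,0],[0,0,0],0],
  [[0,0,0],[0,0,0],0],
])

```text
time_s: 24.3
ee_pos: [571.2, 239.8, 176.0]
tool_rot: [0.673, -0.546, 0.315, -0.387]
ft_force: [0.0, -0.7, -0.2]
opening: -0.1
```

Run:
```python
from h import *
from bench import eyes
import cv2
inlock()
for m in("wrist","scene","side"):
    c=eyes.capture(m);cv2.imwrite(f"pics/{m}6.png",c["color"]);pickle.dump(c,open(f"{m}6.pkl","wb"))
# brown (wedge) mask extent in each view near the slot
    hsv=cv2.cvtColor(c["color"],cv2.COLOR_BGR2HSV);M=((hsv[...,0]>8)&(hsv[...,0]<22)&(hsv[...,1]>75)&(hsv[...,2]>40)).astype(np.uint8)
    u=proj(c,[p0+20*n])[0].astype(int);k,lab,st,ce=cv2.connectedComponentsWithStats(M)
    for i in range(1,k):
        if st[i,4]>40 and np.hypot(*(ce[i]-u))<120: print(m,u,st[i],np.round(ce[i]))
    print(m,"pred butt corners z43",np.round(proj(c,[p0+a*lx+b*ly+43*n for a,b in((-16,-20),(-16,20),(12,20),(12,-20))]),0).tolist())
```

```text
t 24.3 lock pos [-4.   0.4 61.3] lock F [-0.   0.7 -0.3] open -0.1
wrist [318 264] [ 282  236   78   64 4452] [320. 265.]
wrist pred butt corners z43 [[279.0, 250.0], [358.0, 250.0], [356.0, 300.0], [281.0, 301.0]]
scene [429 243] [321 191  39  35 195] [339. 208.]
scene [429 243] [338 201  29  29 214] [352. 217.]
scene [429 243] [313 224  28  14  87] [326. 230.]
scene [429 243] [416 231  24  26 423] [429. 244.]
scene pred butt corners z43 [[437.0, 249.0], [416.0, 243.0], [420.0, 230.0], [442.0, 236.0]]
side [325 310] [331 231   7  17  62] [334. 238.]
side [325 310] [344 232  21  11  93] [351. 235.]
side [325 310] [391 234  31  26 318] [406. 247.]
side [325 310] [310 294  26  37 669] [323. 312.]
side pred butt corners z43 [[312.0, 317.0], [309.0, 298.0], [324.0, 292.0], [327.0, 311.0]]
```

The wedge stands in the slot where predicted in all three views. I press on its butt with closed fingers.

move_arm([
  [[1,15,-2],[0,0,0],0],
  [[0,10,0],[0,0,0],0],
  [[0,5,0],[0,0,0],0],
  [[0,2,0],[0,0,0],0],
])

```text
time_s: 24.95
ee_pos: [554.1, 235.2, 149.4]
tool_rot: [0.673, -0.546, 0.316, -0.387]
ft_force: [0.2, -0.2, -0.5]
opening: 0.4
```

move_arm([
  [[0,2,0],[0,0,0],0],
  [[0,2,0],[0,0,0],0],
  [[0,2,0],[0,0,0],0],
])

```text
time_s: 25.32
ee_pos: [551.6, 234.7, 144.7]
tool_rot: [0.673, -0.546, 0.316, -0.387]
ft_force: [0.2, -0.0, 0.6]
opening: 0.2
```

move_arm([
  [[0,2,0],[0,0,0],0],
  [[0,2,0],[0,0,0],0],
  [[0,2,0],[0,0,0],0],
])

```text
time_s: 25.7
ee_pos: [549.8, 234.9, 141.8]
tool_rot: [0.672, -0.546, 0.316, -0.389]
ft_force: [1.7, 1.9, 14.7]
opening: 0.0
```

```bash
python3 -c "
from h import *
inlock()"
```

```text
t 25.7 lock pos [-2.2  0.8 20.6] lock F [ 5.6 -1.5 13.7] open 0.0
```

move_arm([
  [[0,1,0],[0,0,0],0],
  [[0,0,0],[0,0,0],0],
])

```text
time_s: 25.95
ee_pos: [549.4, 234.9, 141.2]
tool_rot: [0.672, -0.546, 0.316, -0.389]
ft_force: [1.8, 3.0, 13.5]
opening: -0.2
```

move_arm([
  [[0,1,0],[0,0,0],0],
  [[0,0,0],[0,0,0],0],
])

```text
time_s: 26.2
ee_pos: [549.0, 234.8, 140.6]
tool_rot: [0.672, -0.546, 0.316, -0.389]
ft_force: [2.4, 1.2, 14.9]
opening: 0.0
```

```bash
python3 -c "
from h import *
inlock()"
```

```text
t 26.2 lock pos [-2.   0.7 19.2] lock F [ 5.2 -0.7 14.1] open 0.0
```

move_arm([
  [[0,1.5,0],[0,0,0],0],
  [[0,1.5,0],[0,0,0],0],
  [[0,0,0],[0,0,0],0],
])

```text
time_s: 26.58
ee_pos: [547.5, 234.5, 138.4]
tool_rot: [0.672, -0.546, 0.316, -0.389]
ft_force: [2.1, 0.6, 17.0]
opening: -0.2
```

move_arm([
  [[0,1.5,0],[0,0,0],0],
  [[0,1.5,0],[0,0,0],0],
  [[0,0,0],[0,0,0],0],
])

```text
time_s: 26.95
ee_pos: [546.1, 234.1, 136.3]
tool_rot: [0.672, -0.546, 0.316, -0.389]
ft_force: [1.2, 0.7, 20.5]
opening: 0.0
```

```bash
python3 -c "
from h import *
inlock()"
```

```text
t 26.95 lock pos [-1.6  0.8 14. ] lock F [ 9.1 -0.5 18.4] open 0.0
```

move_arm([
  [[0,0,-2],[0,0,0],0],
  [[0,1,0],[0,0,0],0],
  [[0,0,0],[0,0,0],0],
])

```text
time_s: 27.32
ee_pos: [545.0, 233.7, 134.7]
tool_rot: [0.671, -0.545, 0.317, -0.39]
ft_force: [5.1, 1.5, 9.8]
opening: -0.1
```

```bash
python3 -c "
from h import *
inlock()"
```

```text
t 27.32 lock pos [-1.4  1.  12.1] lock F [ 0.4 -0.4 11.2] open -0.1
```

move_arm([
  [[0,1.5,0],[0,0,0],0],
  [[0,1.5,0],[0,0,0],0],
  [[0,0,0],[0,0,0],0],
])

```text
time_s: 27.7
ee_pos: [543.5, 233.3, 132.5]
tool_rot: [0.671, -0.545, 0.317, -0.389]
ft_force: [5.0, 1.9, 12.7]
opening: -0.0
```

```bash
python3 -c "
from h import *
inlock()"
```

```text
t 27.7 lock pos [-1.2  1.   9.3] lock F [ 1.7 -0.8 13.6] open -0.0
```

move_arm([
  [[0,1.5,-0.5],[0,0,0],0],
  [[0,1.5,0],[0,0,0],0],
  [[0,0,0],[0,0,0],0],
])

```text
time_s: 28.08
ee_pos: [541.9, 233.0, 130.2]
tool_rot: [0.671, -0.545, 0.317, -0.39]
ft_force: [6.5, 1.8, 12.0]
opening: -0.0
```

move_arm([
  [[0,1.5,-0.5],[0,0,0],0],
  [[0,1.5,0],[0,0,0],0],
  [[0,0,0],[0,0,0],0],
])

```text
time_s: 28.45
ee_pos: [540.3, 232.6, 127.8]
tool_rot: [0.671, -0.545, 0.317, -0.39]
ft_force: [6.3, 1.5, 11.5]
opening: 0.1
```

```bash
python3 -c "
from h import *
inlock()"
```

```text
t 28.45 lock pos [-0.6  1.1  3.6] lock F [ 0.1 -0.2 13.2] open 0.1
```

move_arm([
  [[0,1,-0.2],[0,0,0],0],
  [[0,1,0],[0,0,0],0],
  [[0,0,0],[0,0,0],0],
])

```text
time_s: 28.82
ee_pos: [539.3, 232.4, 126.4]
tool_rot: [0.671, -0.545, 0.317, -0.39]
ft_force: [8.0, 0.9, 12.8]
opening: -0.3
```

move_arm([
  [[0,1,0],[0,0,0],0],
  [[0,0,0],[0,0,0],0],
])

```text
time_s: 29.08
ee_pos: [538.8, 232.3, 125.7]
tool_rot: [0.671, -0.545, 0.317, -0.39]
ft_force: [7.2, 1.6, 14.1]
opening: -0.1
```

move_arm([
  [[0,1,0],[0,0,0],0],
  [[0,0,0],[0,0,0],0],
])

```text
time_s: 29.32
ee_pos: [538.3, 232.2, 125.0]
tool_rot: [0.671, -0.545, 0.317, -0.39]
ft_force: [7.7, 2.4, 14.7]
opening: 0.5
```

```bash
python3 -c "
from h import *
inlock()"
```

```text
t 29.32 lock pos [-0.4  1.1  0.2] lock F [ 0.4 -0.8 16.7] open 0.5
```

Still sliding at 0.85 mm per mm commanded, at 17 N. I continue in small steps, watching for the dead stop.

move_arm([
  [[0,1,0],[0,0,0],0],
  [[0,0,0],[0,0,0],0],
])

```text
time_s: 29.58
ee_pos: [537.9, 232.1, 124.4]
tool_rot: [0.671, -0.545, 0.317, -0.39]
ft_force: [7.2, 0.5, 16.4]
opening: -0.0
```

move_arm([
  [[0,1,0],[0,0,0],0],
  [[0,0,0],[0,0,0],0],
])

```text
time_s: 29.82
ee_pos: [537.9, 232.2, 124.3]
tool_rot: [0.671, -0.545, 0.318, -0.39]
ft_force: [7.9, 0.7, 21.5]
opening: 0.2
```

```bash
python3 -c "
from h import *
inlock()"
```

```text
t 29.82 lock pos [-0.3  1.  -0.6] lock F [ 3.9  0.9 22.5] open 0.2
```

move_arm([
  [[0,1,0],[0,0,0],0],
  [[0,0,0],[0,0,0],0],
])

```text
time_s: 30.08
ee_pos: [538.0, 232.2, 124.3]
tool_rot: [0.67, -0.545, 0.318, -0.391]
ft_force: [7.7, 0.5, 26.1]
opening: 0.1
```

```bash
python3 -c "
from h import *
inlock()"
```

```text
t 30.07 lock pos [-0.4  1.  -0.6] lock F [ 6.4  1.1 26.4] open 0.1
```

move_arm([
  [[0,0,-1.5],[0,0,0],0],
  [[0,0.5,0],[0,0,0],0],
  [[0,0,0],[0,0,0],0],
])

```text
time_s: 30.45
ee_pos: [537.9, 232.2, 124.2]
tool_rot: [0.67, -0.544, 0.319, -0.392]
ft_force: [12.7, 3.1, 20.7]
opening: -0.2
```

```bash
python3 -c "
from h import *
inlock()"
```

```text
t 30.45 lock pos [-0.4  1.  -0.7] lock F [-1.  -0.4 24.5] open -0.2
```

Dead stop: 24–26 N with no motion, after about 21 mm of sprung travel. I back off and check that the wedge stays put.

move_arm([
  [[0,-5,0],[0,0,0],0],
  [[0,-20,0],[0,0,0],0],
  [[0,-45,0],[0,0,0],0],
  [[0,-50,0],[0,0,0],0],
  [[0,-40,0],[0,0,0],0],
])

```text
time_s: 31.08
ee_pos: [611.1, 247.4, 259.6]
tool_rot: [0.673, -0.546, 0.316, -0.387]
ft_force: [0.9, -0.7, -0.7]
opening: -0.1
```

move_arm([
  [[0,0,0],[0,0,0],0],
  [[0,0,0],[0,0,0],0],
])

```text
time_s: 31.32
ee_pos: [609.6, 247.0, 257.0]
tool_rot: [0.673, -0.546, 0.315, -0.386]
ft_force: [-0.5, -0.1, -0.7]
opening: 0.0
```

Run:
```python
from h import *
from bench import eyes
import cv2
inlock();old=pickle.load(open("c0.pkl","rb"))
for m in("wrist","scene","side"):
    c=eyes.capture(m);im=c["color"]
    hsv=cv2.cvtColor(im,cv2.COLOR_BGR2HSV);M=((hsv[...,0]>8)&(hsv[...,0]<22)&(hsv[...,1]>75)&(hsv[...,2]>40)).astype(np.uint8)
    u=proj(c,[p0+15*n])[0];k,lab,st,ce=cv2.connectedComponentsWithStats(M)
    for i in range(1,k):
        if st[i,4]>40 and np.hypot(*(ce[i]-u))<30: print(m,np.round(u),st[i],np.round(ce[i]))
    for pr in(10,18.7,27):
        e=proj(c,[p0+a*lx+b*ly+z*n for a,b,z in((-14,-20,pr),(-14,20,pr),(14,20,pr),(14,-20,pr),(-12,-20,0),(-12,20,0),(12,20,0),(12,-20,0))])
        print("  proud",pr,"bbox",np.round([*e.min(0),*(e.max(0)-e.min(0))]))
    S6=proj(c,[p0+a*lx+(b+75)*ly+5.5*n for a,b in((-30,-34),(-30,34),(30,34),(30,-34))]);print("  shutter pred",np.round(S6).tolist())
    if m!="wrist":
        d=cv2.absdiff(im,old[m]["color"]).max(2);d=cv2.morphologyEx((d>40).astype(np.uint8),cv2.MORPH_OPEN,np.ones((3,3)))
        k,l,s,_=cv2.connectedComponentsWithStats(d);print("  changed",[s[i].tolist() for i in range(1,k) if s[i,4]>25])
```

```text
t 31.32 lock pos [  2.6   1.2 150.9] lock F [ 0.1  0.  -0.8] open 0.0
wrist [318. 218.] [ 294  200   50   35 1697] [318. 217.]
  proud 10 bbox [293. 200.  49.  33.]
  proud 18.7 bbox [293. 201.  50.  35.]
  proud 27 bbox [292. 201.  51.  38.]
  shutter pred [[368.0, 180.0], [450.0, 180.0], [444.0, 250.0], [365.0, 250.0]]
scene [429. 245.] [416 236  24  21 346] [429. 246.]
  proud 10 bbox [417. 236.  25.  20.]
  proud 18.7 bbox [417. 235.  25.  22.]
  proud 27 bbox [416. 233.  25.  23.]
  shutter pred [[404.0, 255.0], [370.0, 245.0], [380.0, 219.0], [413.0, 228.0]]
  changed [[212, 0, 36, 32, 713], [384, 0, 11, 17, 80], [391, 0, 12, 18, 109], [475, 0, 10, 17, 111], [483, 0, 11, 18, 138], [257, 18, 5, 16, 57], [472, 18, 8, 11, 67], [494, 20, 38, 10, 162], [474, 30, 12, 32, 196], [469, 32, 8, 17, 82], [401, 39, 64, 56, 2356], [480, 38, 45, 50, 1616], [473, 68, 5, 9, 32], [365, 96, 105, 102, 3574], [214, 173, 19, 20, 273], [416, 241, 16, 14, 142]]
side [327. 312.] [317 300  22  31 482] [327. 315.]
  proud 10 bbox [320. 301.  19.  27.]
  proud 18.7 bbox [317. 299.  22.  30.]
  proud 27 bbox [315. 296.  24.  32.]
  shutter pred [[312.0, 303.0], [308.0, 274.0], [336.0, 261.0], [342.0, 290.0]]
  changed [[278, 0, 162, 65, 7076], [462, 0, 65, 14, 396], [538, 0, 27, 9, 205], [623, 26, 7, 6, 27], [515, 30, 5, 8, 31], [181, 33, 53, 18, 593], [159, 33, 267, 161, 11174], [633, 32, 5, 10, 40], [236, 34, 14, 5, 59], [222, 49, 16, 23, 211], [615, 49, 17, 40, 169], [552, 56, 74, 161, 7013], [131, 73, 32, 29, 555], [113, 123, 62, 51, 2500], [330, 140, 12, 15, 173], [622, 142, 18, 48, 600], [210, 160, 63, 88, 2513], [195, 185, 9, 6, 40], [208, 200, 13, 28, 173], [193, 207, 5, 7, 29], [200, 207, 8, 14, 82], [274, 247, 11, 12, 70], [317, 301, 20, 29, 340]]
```

```bash
python3 -c "
from bench import ticket,monitor
print(ticket.hand_in());print(monitor.get_obs()['time_s'])"
```

```text
the job is handed in; nothing more can be done
None
the job is handed in; nothing more can be done
```

I opened the shutter, stood the wooden wedge in the slot thin end first, and pressed its butt until it stopped. I handed in at about 31 s of the 64 s allowed.

**What I did**
- **Shutter:** I pressed it with 8–9 N and slid it about 76 mm to its end stop. The wrist pictures taken afterwards show it fully clear of the slot.
- **Wedge:** I gripped the tan wedge from the holder, leaving the blue and purple look-alikes alone. I set it about 57 mm deep, let go, and pressed the butt with closed fingers.
- **Stop:** The push stayed at 11–20 N over about 21 mm of travel. It then climbed from about 17 to 26 N with no further movement, so I stopped there.

**Last checks**
- **Wedge position:** After I backed the gripper off, all three cameras fitted a wedge about 17–19 mm proud of the face and still in place. That is within the expected 4 to 23 mm.
- **Other objects:** The scene camera shows no change at the radio, phone, mouse or button box.
- **Robot:** The arm was clear of everything and reading no load.

**What disagreed or was not checked**
- **Fingertip offset:** The fingertips made contact about 20 mm behind the reported TCP. I corrected for this by touch.
- **Slot position:** The closed shutter looked about 5 mm off the slot's centre. I used the slot and console edges instead.
- **Clamp:** I could not see the shoe inside. That it is home is judged from the force and the stop alone.
- **Shutter at the end:** The final picture check could not pick it out against the cream face. The last sight of it open was just before the wedge went in.
- **Side camera:** Its before-and-after comparison also showed large changed areas. I put these down to the arm being in view and did not check them one by one.

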